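Loosen the knurled clamp wheel and free the circuit board

ROBOT

A 6-joint arm with a two-finger parallel gripper is mounted at the origin on the work surface. World frame = base frame: x ahead of the robot, y to its left, z up, the work surface at z = 0. Lengths are in m, angles in rad, forces in N, time in s.
With the tool pointing down it reaches from about 0.325 to 0.85 m from the base axis. Payload 4.4 kg.
Tool frame: the origin (TCP) lies on the centre line of the jaws, within the pads' length; the fingertips stand 22 mm ahead of it and the grasp point (between the pads) lies 3 mm ahead of it (tip_extent is the distance from the TCP to the fingertips, in m); z points along the fingers, y is the direction in which the jaws open and shut (so a half turn about z gives the same grasp; the last joint's range is limited). The gripper opens to 94 mm and grips with 3 to 60 N. Pads are 16 mm wide; open, the fingers measure 119 mm over their backs; the gripper's body (75 mm by 177 mm) begins 78 mm behind the grasp point.
Start: joints at [-0.15, 0.207, 1.542, -0, 1.393, -0.15], TCP at [0.575, -0, 0.227] pointing down, gripper open.
Joint ranges: [-2.73, 2.73], [-0.86, 2.22], [0.23, 2.46], [-1.11, 4.25], [0.08, 2.63], [-2.82, 2.82]. Speed limits (rad/s): [2.79, 2.79, 3.14, 3.14, 3.14, 3.14].

INTERFACE

Orientations are given as [roll, pitch, yaw] about the fixed x, y, z axes, in that order (R = Rz(yaw) Ry(pitch) Rx(roll)).
In Python, from plant import * gives the robot as it stands.
- The arm moves only by the tool send_rows, never from a script. Its argument "commands" is a list of rows, each a list of 7 numbers: the closure, from 0 (fully open) to 1 (shut), then the shift along the tool's x, y, z in units of 50 mm (1.0 is 50 mm), then the turn, a rotation vector about the tool's x, y, z in units of 6 degrees (1.0 is 6 degrees). A call has exactly 10 rows; each row is the pose to reach, as a shift and turn from the pose measured when the call began, along the tool's axes at that moment; what a row does not reach only later rows make up. A row lasts 1/10 s, in which the tool goes at most 50 mm and 8.59 degrees, less where a joint would pass 70% of its speed; a pose out of reach is approached as far as the arm can. A call with a gripper value outside its range is refused whole. The fingers move at their own pace and stop on an object; "force" is the grip in N (left out, the last holds). Time passes only in rows, so rows that repeat a pose let the fingers close, or fill a call up. It gives the time, the measured TCP pose, the force and the opening at its end, in the units of the state.
- get_state(): the state, without advancing time (a new reading comes with each control period).
- read_camera(name): name is "scene" or "side" or "wrist"; returns the picture (420x560x3 uint8, blue, green, red); there is no depth.
- get_calibration(name): a dict with "K" (3x3 intrinsics, pixels), "distortion" ([k1, k2, p1, p2, k3] as OpenCV has them; the pictures are not rectified), "xyz" and "attitude" of the camera in the world. Camera axes: x right, y up, looking along -z (the intrinsics and any distortion apply to the point x, -y, -z); pixel columns grow to the right and rows downward; lengths in m; the calibration is good to about 2 mm. A picture is of the moment at which its call begins: read the wrist's pose just before it. get_calibration takes no time and is no camera call; for the wrist camera it gives the pose at the moment of the call.
- sign_off(): hands the job in, once; it reports no verdict.
Trained networks look in the newest picture that a camera, given by its name, has taken for a name from the list of things; names that differ only in an ending like _2 or _b are one class to them, and where a whole thing is asked for, a point or a joint stands for the part that bears it (a point fixed in the world has none). Each returns a list of dicts, best first, with "confidence" (0 to 1); they miss things now and then, are a little off and sometimes report something else, mostly with a low value. They report only what shows in the picture. A call takes as long as a camera call.
- recognise(camera, thing): "at" ([x, y, z] in m, in world coordinates, good to about 4 mm: the middle of the surface that is visible of it).
The state is a dict: "clock": time; "qpos": joint angles; "joint_velocities": joint speeds; "tau": joint torques, N m; "tcp_pos": TCP position; "eef_rot": TCP orientation; "ft_force": force on the tool from outside, world axes, zero at the start; "ft_torque": the same for the moment, N m; "gripper_width": finger opening in m.
Only numpy, scipy, OpenCV 4.12 (cv2) and the standard library are available. Lean on these libraries where they do the work, as an engineer would, in place of code of your own. Each camera call takes 0.05 s, during which the arm holds its last target.

TASK

Free the circuit board from its bench holder: with a fingertip resting on the knurled rim of the clamp wheel, roll the wheel anticlockwise (seen from above) until it is two full turns out from tight, with its pointer line back at the index pin, and only then push the jaw's upright tab with a fingertip to slide the jaw fully back from the board. Do not grip the wheel or the tab, and leave the board and the things standing around where they are.

Things in the scene. Friction and masses are not known exactly. Their poses are not given: they have to be found in the camera images.
- holder: Holder for circuit boards, fixed: aluminium base 130 (x) by 290 (y, -165 to +125) by 12 mm. Origin on the table, z up. In its frame (mm): fixed dark jaw at y -146 to -126 (x +-60, top z 37); board between the jaws, y -125 to -55; sliding jaw with upright tab at y -45; clamp wheel's upright axis at x 0, y +65. The sliding jaw opens along +y, towards the wheel.
- wheel (a joint): Angle of the clamp wheel (rad): 0 = tight, grows anticlockwise seen from above (loosening); 12.57 = two full turns out; end stop at 18.8. It starts between 0 and 1.2. Black knurled disc 100 mm in diameter, 16 mm thick, upright axis, 0.04 N m of dry friction; stays where left; climbs 2.5 mm per turn. A fingertip pressed on the rim and led round the axis carries it along.
- wheel_top (a point): On the wheel's axis at its top face, 46 mm above the table when tight; turns and rises with the wheel. x axis: along the white pointer line on the smooth black centre disc, outwards. The rim's flat top, ridged, lies 27 to 48 mm from the axis, level with this point. The wheel is sprung: pressed down it sinks about 1 mm per 1.5 N (after about 0.5 N), at most 6 mm.
- index_pin (a point): Top of the steel index pin on the base (7 mm diameter, 39 mm above the table), just outside the wheel's rim, 58 mm from the wheel's axis along the holder's +x. The pointer line points at it when the wheel is tight and again after each full turn.
- jaw (a joint): Position of the sliding jaw (m): 0 = closed on the board, 0.030 = fully back (stop), growing along the holder's +y. It slides with about 2 N of friction and stays where left. The wheel locks it (about 1 mm of play) until it is roughly 1.6 turns out.
- jaw_tab (a point): Centre of the top edge of the sliding jaw's upright steel tab, 75 mm above the table; moves with the jaw, axes as the holder. The tab is a plate 60 mm wide (x), 8 mm thick (y), standing 39 mm above the dark jaw block (100 by 18 mm, top 36 mm above the table). Push the face that looks to the board, towards the wheel.
- board: Loose green circuit board 100 mm (x) by 70 mm (y) by 3 mm, about 55 to 110 g, with parts up to 13 mm above its underside; lies flat on two rests, underside 24 mm above the table; its tallest parts reach 37 mm above the table. Origin at the centre of its underside. To be left lying.
- tape_roll: Bystander: roll of pale tape lying flat, 96 mm diameter, 24 mm high, origin at the centre of its underside.
- flux_bottle: Bystander: small upright white bottle with a black cap, 38 mm diameter, 75 mm high, origin at the centre of its underside.
- spool_empty: Bystander: small empty grey spool standing on its end, 52 mm diameter, 44 mm high, origin at the centre of its underside.

How it is judged:
On the way, in this order (a step that is already met when the one before it is completed fails the run):
1. the wheel is two full turns out (within an eighth of a turn) and the jaw has not yet been slid back (value of joint wheel between 11.78 and 13.35 rad and value of joint jaw below 0.004 m), for 0.2 s.
2. the jaw is slid fully back (value of joint jaw above 0.025 m), for 0.2 s.
At the end, for the whole second after the job is handed in: The wheel stands two full turns out from tight, within an eighth of a turn (11.78 to 13.35 rad) and at rest; the jaw is back by more than 25 of its 30 mm; the board lies within 10 mm and the bystanders within 20 mm of where they were (value of joint wheel between 11.78 and 13.35 rad and value of joint jaw above 0.025 m and velocity of joint wheel between -0.1 and 0.1 rad/s and distance of board from where it was at the start of the episode below 0.01 m and linear speed of board below 0.02 m/s and distance of each of tape_roll, flux_bottle, spool_empty from where it was at the start of the episode below 0.02 m); the robot touches nothing.
It fails at once if the jaw is slid (over 4 mm) before the wheel is two turns out (value of joint jaw above 0.004 m and value of joint wheel below 11.78 rad).
It fails at once if the wheel is gripped across its rim: the grasp point within 15 mm of its axis, less than 10 mm above its top (horizontal distance between the grasp point and wheel_top below 0.015 m and z of the grasp point in the frame of wheel_top below 0.01 m).
It fails at once if the tab is pinched: the grasp point within 3 mm of its mid-plane, over its width, less than 12 mm above its top edge (y of the grasp point in the frame of jaw_tab between -0.003 and 0.003 m and x of the grasp point in the frame of jaw_tab between -0.04 and 0.04 m and z of the grasp point in the frame of jaw_tab below 0.012 m).
It fails at once if the board is lifted, carried or shifted (10 mm) (distance of board from where it was at the start of the episode above 0.01 m).
It fails at once if a bystander is moved (20 mm) (distance of any of tape_roll, flux_bottle, spool_empty from where it was at the start of the episode above 0.02 m).
It also fails if it takes over 66 s, if anything falls off the work surface, if the arm or the gripper's body presses on something with over 40 N, if the wrist force passes 120 N, or if a joint passes its speed limit or range.

## Working session

There is one attempt and no reset: what is moved stays moved. The work goes in short steps, Python scripts to look and compute and a tool call to move; the robot and the scene stay as the last step left them, time stands still between calls to the robot, and variables do not carry over. Pictures are saved under pics/ and viewed, and the job is handed in when it is done.

Besides the shell and the picture viewer there is one more tool, called as name(argument=value, ...), one argument or row to a line, values as JSON. send_rows: Moves the arm, as the interface text tells. Its arguments: {"type":"object","properties":{"commands":{"type":"array"},"force":{"type":"number"}},"required":["commands"]}

```bash
ls; mkdir -p pics
python3 - <<'E'
from plant import *
import cv2,numpy as np
s=get_state();print(s)
for c in ["scene","side","wrist"]:
    im=read_camera(c);cv2.imwrite(f"pics/{c}0.png",im)
    k=get_calibration(c);print(c,k)
    if c!="wrist":
        for t in ["holder","wheel","wheel_top","index_pin","jaw_tab","board","tape_roll","flux_bottle","spool_empty"]:
            r=recognise(c,t);print(t,[(np.round(d["at"],4).tolist(),round(d["confidence"],2)) for d in r[:2]])
print(get_state()["clock"])
E
```

```text
pics
{'clock': 0.0, 'qpos': array([-1.50495054e-01,  2.07416050e-01,  1.54290486e+00, -3.36511186e-05,
        1.39352874e+00, -1.50513945e-01]), 'joint_velocities': array([-8.39524055e-04, -4.55325519e-04,  9.68356557e-05, -1.20670202e-03,
       -9.94342929e-04, -1.09402060e-03]), 'tau': array([-8.39226868e-05, -3.70882022e+01, -2.81415099e+01,  6.96549774e-02,
        3.60915181e-02, -1.71865345e-04]), 'tcp_pos': array([5.74250245e-01, 9.45077683e-05, 2.26316305e-01]), 'eef_rot': array([-3.13935620e+00, -3.05692976e-04,  1.57082085e+00]), 'ft_force': array([-0.30065833,  0.28348416,  0.03502736]), 'ft_torque': array([-0.01124172, -0.02908099,  0.03540088]), 'gripper_width': 0.09411331997237832}
scene {'K': array([[512.37702901,   0.        , 284.22986901],
       [  0.        , 512.37702901, 203.24932636],
       [  0.        ,   0.        ,   1.        ]]), 'distortion': array([-0.10926073,  0.        ,  0.        ,  0.        ,  0.        ]), 'xyz': array([ 1.00239194, -0.30683887,  0.7420316 ]), 'attitude': array([ 0.67298443, -0.01655653,  0.92762445])}
holder [([0.5692, -0.10
[... 961 characters left out ...]
, 0.048], 0.73)]
index_pin [([0.5329, -0.0634, 0.0273], 0.67)]
jaw_tab [([0.5474, -0.1392, 0.0331], 0.87), ([0.6529, 0.0484, 0.0449], 0.73)]
board [([0.5418, -0.2034, 0.0238], 0.58)]
tape_roll [([0.6954, -0.1607, 0.019], 0.95)]
flux_bottle [([0.4527, -0.1893, 0.043], 0.79)]
spool_empty [([0.6524, 0.0471, 0.0445], 0.59)]
wrist {'K': array([[312.17740197,   0.        , 280.01376939],
       [  0.        , 312.17740197, 204.73454751],
       [  0.        ,   0.        ,   1.        ]]), 'distortion': array([0.02462381, 0.        , 0.        , 0.        , 0.        ]), 'xyz': array([0.57577407, 0.07663828, 0.38459863]), 'attitude': array([-2.64101346e-01,  1.18758195e-03, -6.78635894e-05])}
1.05
```

View pics/scene0.png

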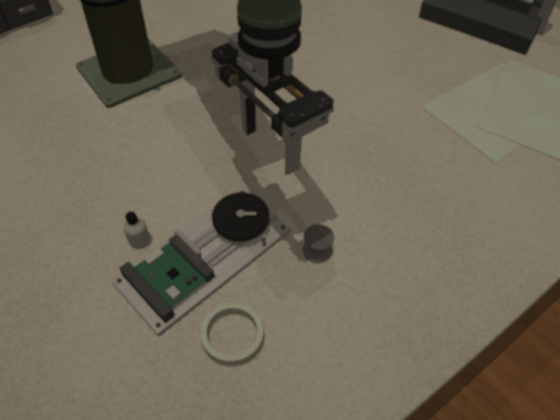

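View pics/side0.png

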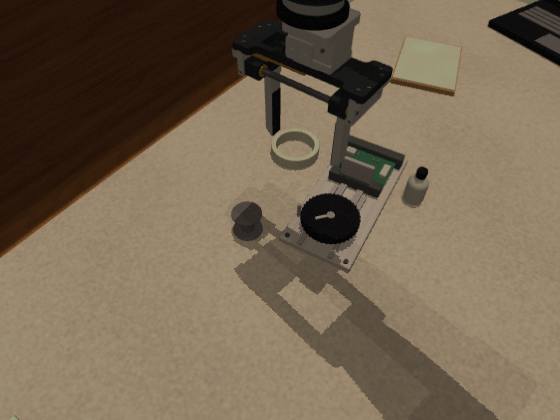

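View pics/wrist0.png

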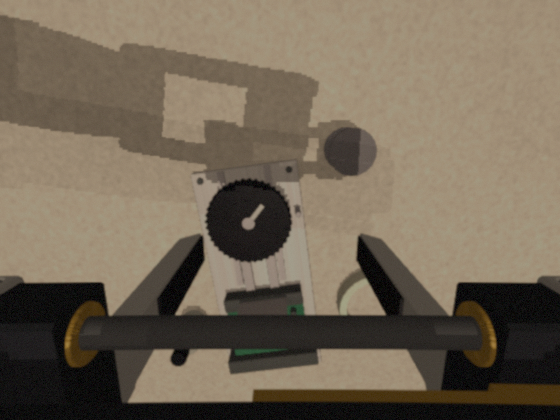

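The wrist view shows the wheel centre at about (248,223) with the pointer tip near (262,207). The index pin is near (298,208), and the base's far corners are at (193,175) and (297,161). Next I turn these into world positions.

```bash
cat > h.py <<'E'
from plant import *
import cv2,numpy as np
from scipy.spatial.transform import Rotation as R
def ray(cal,px):
    n=cv2.undistortPoints(np.array([[px]],float),cal["K"],cal["distortion"])[0,0]
    d=R.from_euler("xyz",cal["attitude"]).apply([n[0],-n[1],-1.]);return cal["xyz"],d
def onz(cal,px,z):
    o,d=ray(cal,px);return o+d*(z-o[2])/d[2]
def proj(cal,P):
    p=R.from_euler("xyz",cal["attitude"]).inv().apply(np.atleast_2d(P)-cal["xyz"])*[1,-1,-1]
    return cv2.projectPoints(p,np.zeros(3),np.zeros(3),cal["K"],cal["distortion"])[0][:,0]
E
python3 - <<'E'
from h import *
np.set_printoptions(precision=4,suppress=True)
im=cv2.imread("pics/wrist0.png")
for n in ["wrist","scene","side"]:
    im=cv2.imread(f"pics/{n}0.png")
    x,y,w,h={"wrist":(170,140,160,240),"scene":(90,170,240,170),"side":(230,120,220,160)}[n]
    s=800/w if w>h*1.33 else 600/h
    cv2.imwrite(f"pics/{n}0z.png",cv2.resize(im[y:y+h,x:x+w],None,fx=s,fy=s,interpolation=cv2.INTER_CUBIC));print(n,s)
c=get_calibration("wrist")
print("centre",onz(c,(248,223),.0463),"tip",onz(c,(262,207),.0463),"pin",onz(c,(298,208),.039))
print(onz(c,(193,175),.012),onz(c,(297,161),.012))
E
```

```text
wrist 2.5
scene 3.3333333333333335
side 3.6363636363636362
centre [ 0.5389 -0.0364  0.0463] tip [ 0.5551 -0.0175  0.0463] pin [ 0.596  -0.0207  0.039 ]
[0.4706 0.0129 0.012 ] [0.5956 0.0298 0.012 ]
```

View pics/wrist0z.png

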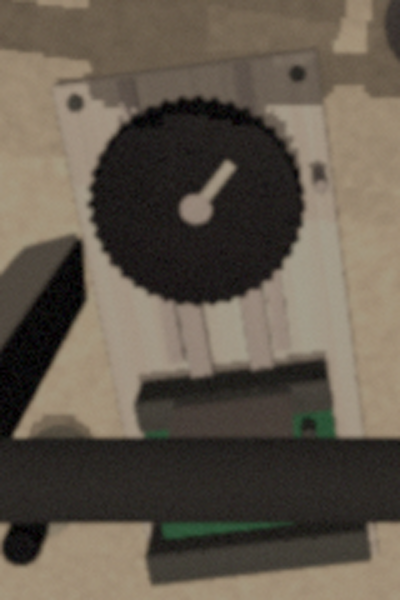

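View pics/scene0z.png

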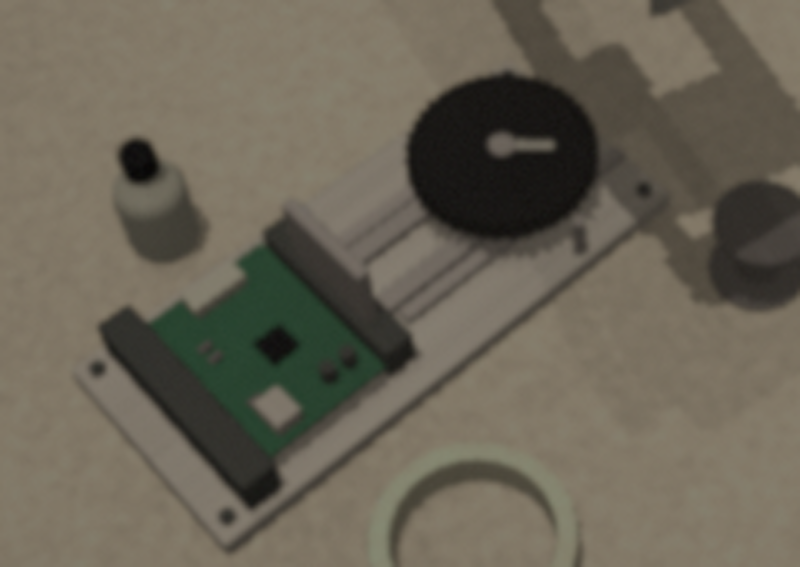

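View pics/side0z.png

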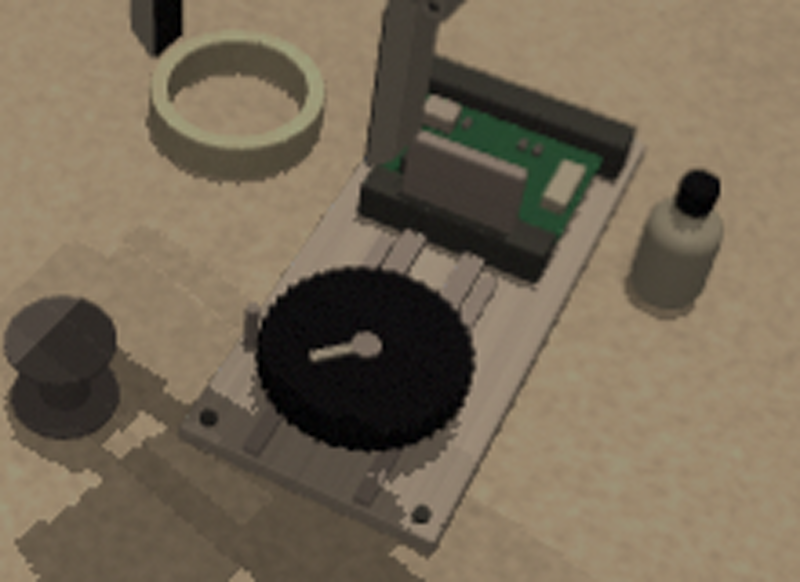

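```bash
cat > fit.py <<'E'
from h import *
from scipy.optimize import least_squares
np.set_printoptions(precision=4,suppress=True)
B=dict(a=(-65,125,12),b=(65,125,12),c=(-65,-165,12),d=(65,-165,12),pin=(58,65,39),hub=(0,65,46.5),tl=(-30,-45,75),tr=(30,-45,75))
O=dict(wrist=dict(a=(192,174),b=(297.2,160),pin=(297.2,207.2),hub=(248.4,223.6)),
scene=dict(c=(112.5,282.5),d=(158.4,333.5),b=(289.5,231.5),hub=(240,213.2),pin=(263.7,238.4),tl=(176.7,230.9),tr=(199.5,251.6)),
side=dict(b=(280.3,238.8),a=(348.8,269.9),c=(406,160.7),pin=(299,204.2),hub=(330.9,215.2),tr=(343.9,157.1),tl=(374.4,168.1)))
cal={n:get_calibration(n) for n in O}
def W(p,l):
    return R.from_euler("z",p[2]).apply(np.array(l)/1e3)+[p[0],p[1],0]
def f(p,per=False):
    out=[]
    for n,o in O.items():
        P=W(p,[B[k] for k in o]);r=proj(cal[n],P)-np.array(list(o.values()))
        if per: print(n,list(o),r.round(1).tolist())
        out.append(r.ravel())
    return np.concatenate(out)
s=least_squares(f,[.55,-.1,.13],loss="soft_l1",x_scale=[.01,.01,.05]);p=s.x;f(p,True)
print("pose",p)
for k in ["hub","pin","tl","tr"]: print(k,W(p,B[k]))
for n,px in dict(wrist=(170+230/2.5,140+163/2.5),scene=(90+553/3.333,170+145/3.333),side=(230+312/3.636,120+355/3.636)).items():
    t=onz(cal[n],px,.0463)-onz(cal[n],O[n]["hub"],.0463);print(n,"ptr",(np.arctan2(t[1],t[0])-p[2]))
E
python3 fit.py
```

```text
wrist ['a', 'b', 'pin', 'hub'] [[-2.4, 0.8], [-0.3, 0.1], [1.2, 8.1], [-0.1, 0.2]]
scene ['c', 'd', 'b', 'hub', 'pin', 'tl', 'tr'] [[-1.2, -2.2], [-0.1, 0.5], [2.7, -4.3], [1.1, -0.2], [0.8, -2.9], [-0.2, -1.7], [0.6, 0.4]]
side ['b', 'a', 'c', 'pin', 'hub', 'tr', 'tl'] [[-2.0, -1.4], [0.3, -0.2], [1.6, -1.5], [0.0, 0.7], [-0.7, -0.0], [-1.3, -0.9], [-0.0, 0.1]]
pose [ 0.548  -0.1018  0.1368]
hub [ 0.5392 -0.0374  0.0465]
pin [ 0.5966 -0.0295  0.039 ]
tl [ 0.5244 -0.1504  0.075 ]
tr [ 0.5839 -0.1422  0.075 ]
wrist ptr 0.8047431712938334
scene ptr 0.7798556659353758
side ptr 0.7119563775947405
```

The fit puts the wheel axis at (0.539, -0.037), holder yaw at 0.137 rad and the wheel angle at about 0.76 rad. Next I close the fingers and move above the rim.

send_rows(
  commands=[
    [1, -0.05, -0.04, 0.3, 0, 0, 0],
    [1, -0.1, -0.08, 0.7, 0, 0, 0],
    [1, -0.15, -0.12, 1.1, 0, 0, 0],
    [1, -0.21, -0.17, 1.5, 0, 0, 0],
    [1, -0.21, -0.17, 1.9, 0, 0, 0],
    [1, -0.21, -0.17, 2.3, 0, 0, 0],
    [1, -0.21, -0.17, 2.6, 0, 0, 0],
    [1, -0.21, -0.17, 2.8, 0, 0, 0],
    [1, -0.21, -0.17, 2.9, 0, 0, 0],
    [1, -0.21, -0.17, 2.9, 0, 0, 0],
  ],
  force=20,
)

```text
clock: 2.05
tcp_pos: [0.5663, -0.0105, 0.0821]
eef_rot: [-3.141, -0.0, 1.571]
ft_force: [-0.3, -0.2, 0.4]
gripper_width: 0.0177
```

```bash
cat > st.py <<'E'
from h import *
import sys
np.set_printoptions(precision=4,suppress=True)
s=get_state()
print("t",s["clock"],"tcp",s["tcp_pos"],"rot",s["eef_rot"],"F",s["ft_force"],"w",s["gripper_width"])
for a in sys.argv[2:]:
    im=read_camera(a)
    x,y,w,h={"wrist":(0,0,560,420),"scene":(130,150,200,150),"side":(230,120,220,160)}[a]
    k=800/w if w>300 else 3.6
    cv2.imwrite(f"pics/{a}{sys.argv[1]}.png",cv2.resize(im[y:y+h,x:x+w],None,fx=k,fy=k,interpolation=cv2.INTER_CUBIC))
E
python3 st.py 1 side wrist
```

```text
t 2.05 tcp [ 0.5663 -0.0105  0.0821] rot [-3.1409 -0.0001  1.5709] F [-0.2854 -0.1665  0.4413] w 0.017698152108456204
```

View pics/side1.png

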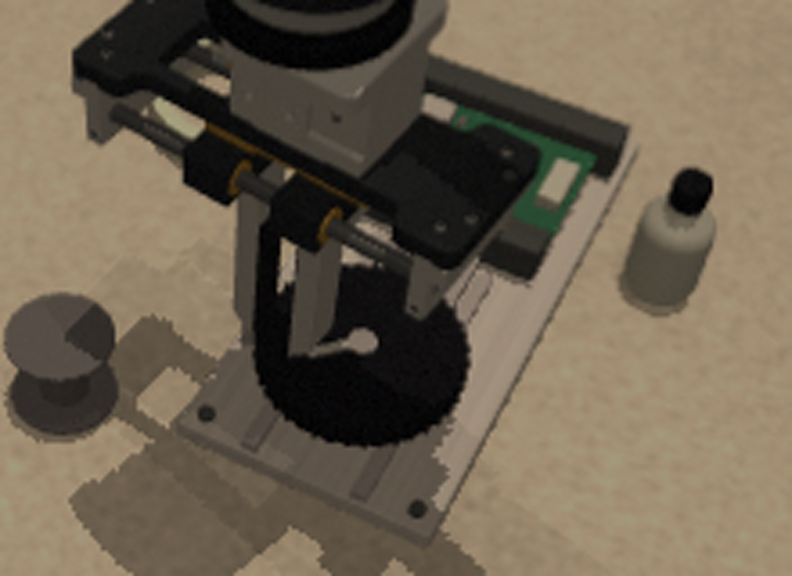

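View pics/wrist1.png

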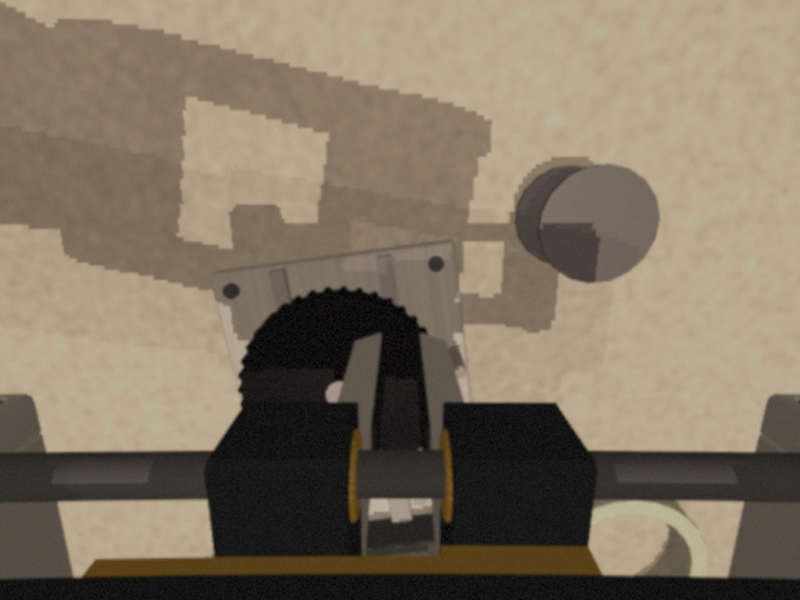

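send_rows(
  commands=[
    [1, 0, 0, 0, 0, 0, 0],
    [1, 0, 0, 0.05, 0, 0, 0],
    [1, 0, 0, 0.1, 0, 0, 0],
    [1, 0, 0, 0.16, 0, 0, 0],
    [1, 0, 0, 0.22, 0, 0, 0],
    [1, 0, 0, 0.27, 0, 0, 0],
    [1, 0, 0, 0.31, 0, 0, 0],
    [1, 0, 0, 0.34, 0, 0, 0],
    [1, 0, 0, 0.36, 0, 0, 0],
    [1, 0, 0, 0.36, 0, 0, 0],
  ],
)

```text
clock: 3.15
tcp_pos: [0.5674, -0.0106, 0.0656]
eef_rot: [3.14, 0.0, 1.571]
ft_force: [-2.1, -0.3, 4.6]
gripper_width: -0.0001
```

```bash
python3 st.py 2
```

```text
t 3.15 tcp [ 0.5674 -0.0106  0.0656] rot [3.1399 0.0003 1.5709] F [-2.084  -0.3045  4.6129] w -7.023759806823243e-05
```

Contact is steady at about 4.6 N. Now I work out the arc rows.

```bash
cat > arc.py <<'E'
from h import *
import sys
C=np.array([.5392,-.0374]); r=float(sys.argv[3]) if len(sys.argv)>3 else .0385
n=float(sys.argv[1]); th=float(sys.argv[2])  # deg/row, wheel estimate (rad)
s=get_state();p=s["tcp_pos"];d=p[:2]-C;a0=np.arctan2(d[1],d[0])
print("t",s["clock"],"ang",np.degrees(a0).round(1),"r",np.hypot(*d).round(4),"z",p[2].round(4),"F",s["ft_force"].round(1))
M=R.from_euler("xyz",s["eef_rot"])
for i in range(1,11):
    a=a0+np.radians(n*i); z=.0640+.0025*(th+np.radians(n*i))/(2*np.pi)
    t=np.r_[C+r*np.array([np.cos(a),np.sin(a)]),z]
    print([1]+(M.inv().apply(t-p)/.05).round(2).tolist()+[0,0,0],end=", ")
E
python3 arc.py 8 0.76
```

```text
t 3.15 ang 43.5 r 0.0389 z 0.0656 F [-2.1 -0.3  4.6]
[1, 0.07, -0.08, 0.03, 0, 0, 0], [1, 0.13, -0.17, 0.02, 0, 0, 0], [1, 0.18, -0.27, 0.02, 0, 0, 0], [1, 0.21, -0.37, 0.02, 0, 0, 0], [1, 0.23, -0.48, 0.02, 0, 0, 0], [1, 0.23, -0.58, 0.02, 0, 0, 0], [1, 0.22, -0.69, 0.02, 0, 0, 0], [1, 0.2, -0.8, 0.02, 0, 0, 0], [1, 0.16, -0.9, 0.01, 0, 0, 0], [1, 0.11, -0.99, 0.01, 0, 0, 0],
```

send_rows(
  commands=[
    [1, 0.07, -0.08, 0.03, 0, 0, 0],
    [1, 0.13, -0.17, 0.02, 0, 0, 0],
    [1, 0.18, -0.27, 0.02, 0, 0, 0],
    [1, 0.21, -0.37, 0.02, 0, 0, 0],
    [1, 0.23, -0.48, 0.02, 0, 0, 0],
    [1, 0.23, -0.58, 0.02, 0, 0, 0],
    [1, 0.22, -0.69, 0.02, 0, 0, 0],
    [1, 0.2, -0.8, 0.02, 0, 0, 0],
    [1, 0.16, -0.9, 0.01, 0, 0, 0],
    [1, 0.11, -0.99, 0.01, 0, 0, 0],
  ],
)

```text
clock: 4.15
tcp_pos: [0.5178, -0.0048, 0.0654]
eef_rot: [3.139, -0.0, 1.571]
ft_force: [1.4, -0.1, 4.7]
gripper_width: 0.0005
```

```bash
python3 st.py 3 side scene; python3 arc.py 10 2.1
```

```text
t 4.15 tcp [ 0.5178 -0.0048  0.0654] rot [ 3.1388 -0.      1.5711] F [ 1.3946 -0.0893  4.671 ] w 0.0004892980998232608
t 4.25 ang 124.3 r 0.0391 z 0.0652 F [ 1.3 -0.3  5.4]
[1, -0.09, -0.1, 0.01, 0, 0, 0], [1, -0.2, -0.18, 0.0, 0, 0, 0], [1, -0.31, -0.25, 0.0, 0, 0, 0], [1, -0.44, -0.3, 0.0, 0, 0, 0], [1, -0.57, -0.33, 0.0, 0, 0, 0], [1, -0.7, -0.33, -0.0, 0, 0, 0], [1, -0.84, -0.31, -0.0, 0, 0, 0], [1, -0.96, -0.26, -0.0, 0, 0, 0], [1, -1.08, -0.2, -0.0, 0, 0, 0], [1, -1.18, -0.11, -0.01, 0, 0, 0],
```

View pics/side3.png

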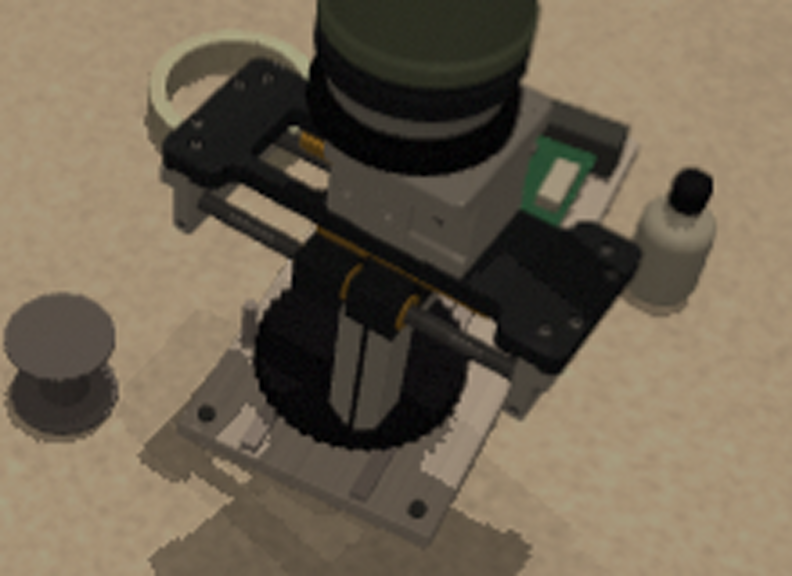

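View pics/scene3.png

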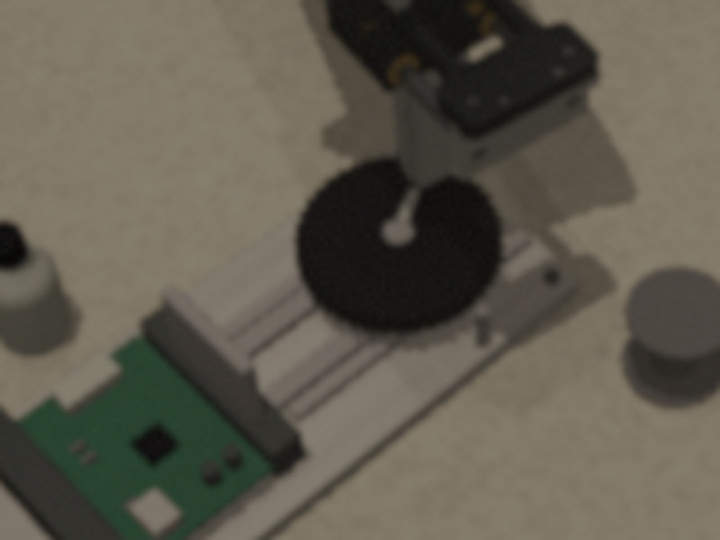

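The scene view shows the hub at (397,231) and the pointer tip at (415,190), so the wheel has followed the finger. I measure the angle from these.

```bash
cat > ptr.py <<'E'
from h import *
import sys
v=list(map(float,sys.argv[2:6]));n=sys.argv[1];off,k={"scene":((130,150),3.6),"side":((230,120),3.6),"wrist":((0,0),800/560)}[n]
c=get_calibration(n);q=[np.array(off)+np.array(v[i:i+2])/k for i in (0,2)]
t=onz(c,q[1],.048)-onz(c,q[0],.048);a=(np.arctan2(t[1],t[0])-.1368)%(2*np.pi)
print("wheel mod 2pi",a,"len",np.hypot(t[0],t[1]))
E
python3 ptr.py scene 397 231 415 190
```

```text
wheel mod 2pi 2.075085533710286 len 0.025960865713967197
```

send_rows(
  commands=[
    [1, -0.09, -0.1, 0.02, 0, 0, 0],
    [1, -0.2, -0.18, 0.01, 0, 0, 0],
    [1, -0.31, -0.25, 0.01, 0, 0, 0],
    [1, -0.44, -0.3, 0.01, 0, 0, 0],
    [1, -0.57, -0.33, 0.01, 0, 0, 0],
    [1, -0.7, -0.33, 0.01, 0, 0, 0],
    [1, -0.84, -0.31, 0.01, 0, 0, 0],
    [1, -0.96, -0.26, 0.0, 0, 0, 0],
    [1, -1.08, -0.2, 0.0, 0, 0, 0],
    [1, -1.18, -0.11, 0.0, 0, 0, 0],
  ],
)

```text
clock: 5.25
tcp_pos: [0.5097, -0.0634, 0.0648]
eef_rot: [-3.139, -0.001, 1.571]
ft_force: [-1.8, 0.3, 6.8]
gripper_width: 0.0005
```

```bash
python3 arc.py 10 3.7;python3 st.py 4 scene
```

```text
t 5.25 ang -138.6 r 0.0394 z 0.0648 F [-1.8  0.3  6.8]
[1, -0.08, 0.11, -0.01, 0, 0, 0], [1, -0.16, 0.22, -0.02, 0, 0, 0], [1, -0.21, 0.35, -0.02, 0, 0, 0], [1, -0.24, 0.48, -0.02, 0, 0, 0], [1, -0.25, 0.61, -0.02, 0, 0, 0], [1, -0.23, 0.74, -0.02, 0, 0, 0], [1, -0.2, 0.87, -0.03, 0, 0, 0], [1, -0.14, 0.99, -0.03, 0, 0, 0], [1, -0.06, 1.1, -0.03, 0, 0, 0], [1, 0.04, 1.19, -0.03, 0, 0, 0], t 5.25 tcp [ 0.5097 -0.0634  0.0648] rot [-3.1392 -0.0011  1.571 ] F [-1.8285  0.2992  6.7525] w 0.00045903807588302593
```

View pics/scene4.png

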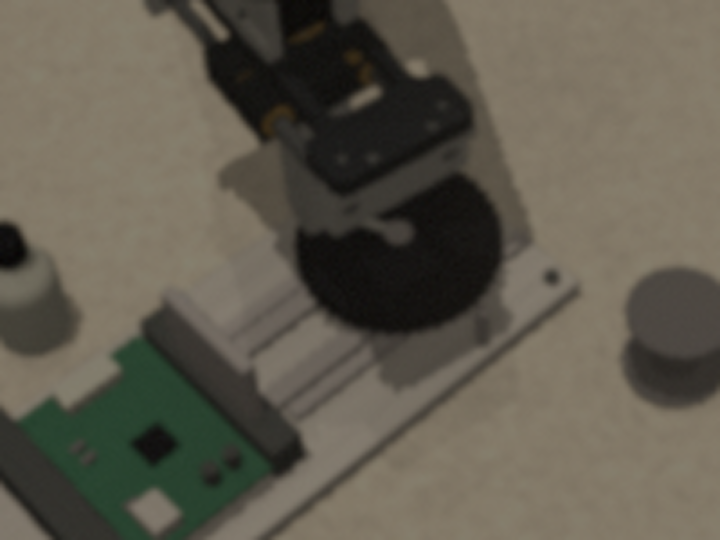

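Pointer hub (398,232), tip (357,222): still carried along. Continuing.

send_rows(
  commands=[
    [1, -0.08, 0.11, 0.0, 0, 0, 0],
    [1, -0.16, 0.22, -0.01, 0, 0, 0],
    [1, -0.21, 0.35, -0.01, 0, 0, 0],
    [1, -0.24, 0.48, -0.01, 0, 0, 0],
    [1, -0.25, 0.61, -0.01, 0, 0, 0],
    [1, -0.23, 0.74, -0.01, 0, 0, 0],
    [1, -0.2, 0.87, -0.02, 0, 0, 0],
    [1, -0.14, 0.99, -0.02, 0, 0, 0],
    [1, -0.06, 1.1, -0.02, 0, 0, 0],
    [1, 0.04, 1.19, -0.02, 0, 0, 0],
  ],
)

```text
clock: 6.3
tcp_pos: [0.5688, -0.0623, 0.0658]
eef_rot: [-3.137, 0.0, 1.571]
ft_force: [-1.4, -0.0, 6.4]
gripper_width: 0.0007
```

```bash
python3 ptr.py scene 398 232 357 222;python3 arc.py 10 5.4; python3 st.py 5 side scene
```

```text
wheel mod 2pi 3.651559993952319 len 0.020580870294925627
t 6.3 ang -40.1 r 0.0387 z 0.0658 F [-1.4 -0.   6.4]
[1, 0.11, 0.07, -0.01, 0, 0, 0], [1, 0.23, 0.13, -0.01, 0, 0, 0], [1, 0.36, 0.17, -0.01, 0, 0, 0], [1, 0.5, 0.18, -0.01, 0, 0, 0], [1, 0.63, 0.17, -0.02, 0, 0, 0], [1, 0.76, 0.13, -0.02, 0, 0, 0], [1, 0.88, 0.08, -0.02, 0, 0, 0], [1, 0.99, -0.0, -0.02, 0, 0, 0], [1, 1.09, -0.1, -0.02, 0, 0, 0], [1, 1.16, -0.21, -0.02, 0, 0, 0], t 6.3 tcp [ 0.5688 -0.0623  0.0658] rot [-3.1375  0.0001  1.5707] F [-1.4082 -0.0134  6.3842] w 0.0006780158835982112
```

View pics/scene5.png

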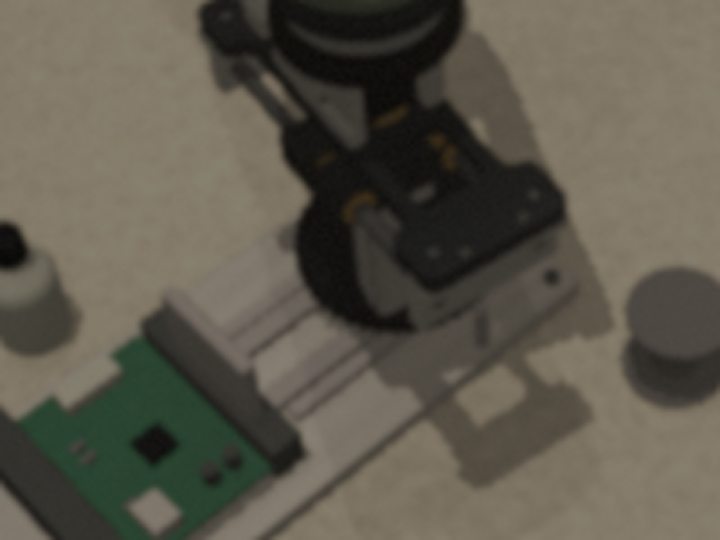

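View pics/side5.png

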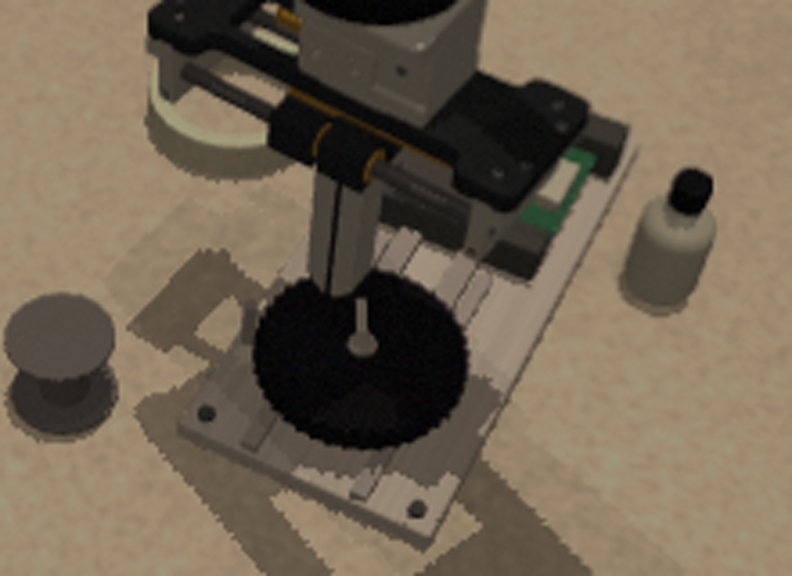

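Side view: hub (362,346), tip (361,300). The pointer is on track.

send_rows(
  commands=[
    [1, 0.11, 0.07, 0.0, 0, 0, 0],
    [1, 0.23, 0.13, 0.0, 0, 0, 0],
    [1, 0.36, 0.17, 0.0, 0, 0, 0],
    [1, 0.5, 0.18, 0.0, 0, 0, 0],
    [1, 0.63, 0.17, -0.01, 0, 0, 0],
    [1, 0.76, 0.13, -0.01, 0, 0, 0],
    [1, 0.88, 0.08, -0.01, 0, 0, 0],
    [1, 0.99, 0.0, -0.01, 0, 0, 0],
    [1, 1.09, -0.1, -0.01, 0, 0, 0],
    [1, 1.16, -0.21, -0.01, 0, 0, 0],
  ],
)

```text
clock: 7.4
tcp_pos: [0.559, -0.0034, 0.067]
eef_rot: [-3.14, -0.0, 1.572]
ft_force: [1.7, -0.1, 5.8]
gripper_width: 0.0004
```

```bash
python3 ptr.py side 362 346 361 300;python3 arc.py 10 6.9; python3 st.py 6 side scene
```

```text
wheel mod 2pi 5.164921093995981 len 0.027586457696074516
t 7.4 ang 59.7 r 0.0394 z 0.067 F [ 1.7 -0.1  5.8]
[1, 0.04, -0.13, 0.0, 0, 0, 0], [1, 0.08, -0.26, 0.0, 0, 0, 0], [1, 0.09, -0.39, 0.0, 0, 0, 0], [1, 0.08, -0.53, 0.0, 0, 0, 0], [1, 0.04, -0.66, -0.0, 0, 0, 0], [1, -0.01, -0.78, -0.0, 0, 0, 0], [1, -0.09, -0.89, -0.0, 0, 0, 0], [1, -0.18, -0.98, -0.0, 0, 0, 0], [1, -0.29, -1.06, -0.01, 0, 0, 0], [1, -0.41, -1.12, -0.01, 0, 0, 0], t 7.4 tcp [ 0.559  -0.0034  0.067 ] rot [-3.1403 -0.0003  1.5717] F [ 1.7091 -0.1419  5.8   ] w 0.000398213183350506
```

View pics/scene6.png

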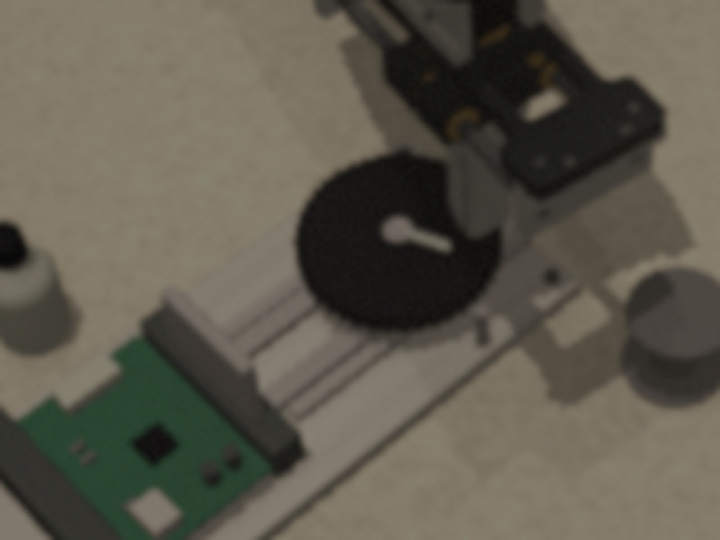

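View pics/side6.png

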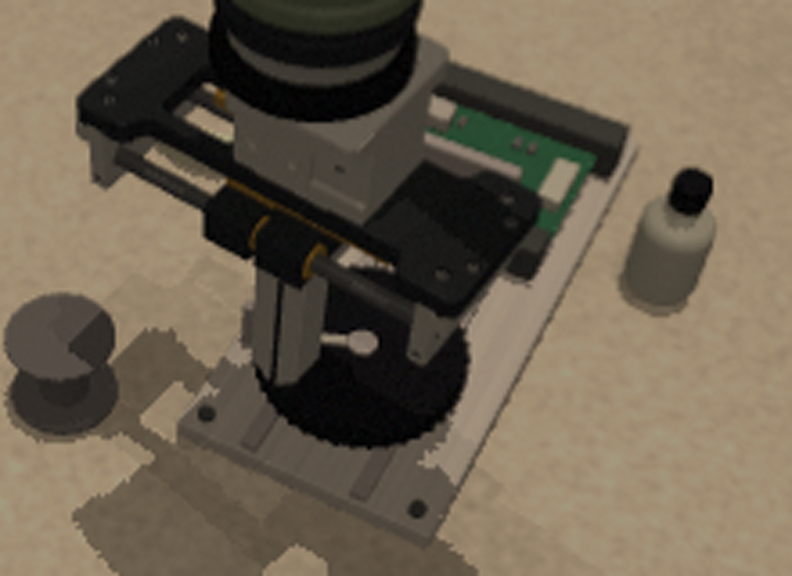

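Scene: hub (397,230), tip (450,246), just past one turn. Continuing.

send_rows(
  commands=[
    [1, 0.04, -0.13, 0.01, 0, 0, 0],
    [1, 0.08, -0.26, 0.01, 0, 0, 0],
    [1, 0.09, -0.39, 0.01, 0, 0, 0],
    [1, 0.08, -0.53, 0.01, 0, 0, 0],
    [1, 0.04, -0.66, 0.0, 0, 0, 0],
    [1, -0.01, -0.78, 0.0, 0, 0, 0],
    [1, -0.09, -0.89, 0.0, 0, 0, 0],
    [1, -0.18, -0.98, 0.0, 0, 0, 0],
    [1, -0.29, -1.06, 0.0, 0, 0, 0],
    [1, -0.41, -1.12, 0.0, 0, 0, 0],
  ],
)

```text
clock: 8.5
tcp_pos: [0.5017, -0.0229, 0.0672]
eef_rot: [-3.139, -0.002, 1.572]
ft_force: [2.5, 1.6, 5.6]
gripper_width: 0.0003
```

```bash
python3 ptr.py scene 397 230 450 246;python3 arc.py 10 8.4; python3 st.py 7 scene
```

```text
wheel mod 2pi 0.4458113578909235 len 0.02698619859522454
t 8.5 ang 158.8 r 0.0402 z 0.0672 F [2.5 1.6 5.6]
[1, -0.14, -0.01, -0.0, 0, 0, 0], [1, -0.27, -0.02, -0.01, 0, 0, 0], [1, -0.41, -0.01, -0.01, 0, 0, 0], [1, -0.54, 0.02, -0.01, 0, 0, 0], [1, -0.66, 0.07, -0.01, 0, 0, 0], [1, -0.77, 0.15, -0.01, 0, 0, 0], [1, -0.87, 0.24, -0.02, 0, 0, 0], [1, -0.95, 0.35, -0.02, 0, 0, 0], [1, -1.01, 0.47, -0.02, 0, 0, 0], [1, -1.05, 0.6, -0.02, 0, 0, 0], t 8.5 tcp [ 0.5017 -0.0229  0.0672] rot [-3.1389 -0.0021  1.572 ] F [2.4998 1.6102 5.5836] w 0.0002803569374351508
```

View pics/scene7.png

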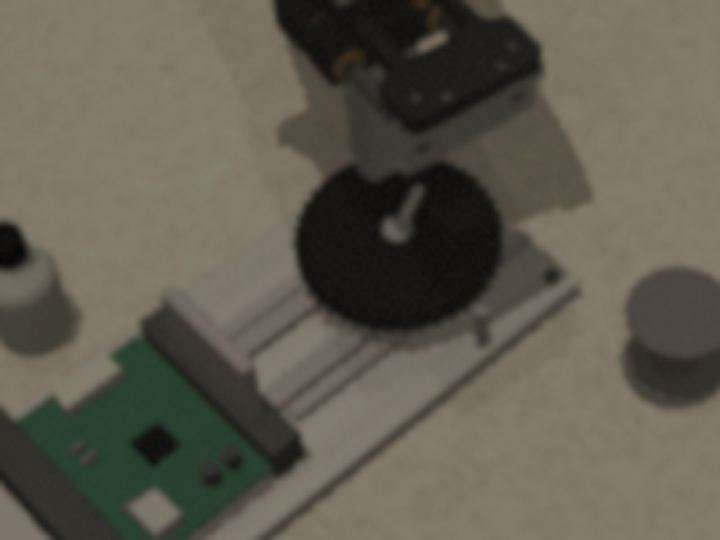

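Hub (396,230), tip (418,188): about 2.0 rad into the second turn, with only slight slip.

send_rows(
  commands=[
    [1, -0.14, -0.01, 0.01, 0, 0, 0],
    [1, -0.27, -0.02, 0.01, 0, 0, 0],
    [1, -0.41, -0.01, 0.0, 0, 0, 0],
    [1, -0.54, 0.02, 0.0, 0, 0, 0],
    [1, -0.66, 0.07, 0.0, 0, 0, 0],
    [1, -0.77, 0.15, 0.0, 0, 0, 0],
    [1, -0.87, 0.24, -0.01, 0, 0, 0],
    [1, -0.95, 0.35, -0.01, 0, 0, 0],
    [1, -1.01, 0.47, -0.01, 0, 0, 0],
    [1, -1.05, 0.6, -0.01, 0, 0, 0],
  ],
)

```text
clock: 9.55
tcp_pos: [0.5296, -0.0757, 0.0671]
eef_rot: [-3.134, -0.002, 1.572]
ft_force: [-2.2, 0.7, 6.1]
gripper_width: 0.0004
```

```bash
python3 ptr.py scene 396 230 418 188;python3 arc.py 10 9.9; python3 st.py 8 scene
```

```text
wheel mod 2pi 2.015222419819957 len 0.027179483011419776
t 9.55 ang -104.1 r 0.0395 z 0.0671 F [-2.2  0.7  6.1]
[1, -0.0, 0.14, -0.02, 0, 0, 0], [1, 0.0, 0.27, -0.02, 0, 0, 0], [1, 0.03, 0.4, -0.02, 0, 0, 0], [1, 0.07, 0.53, -0.03, 0, 0, 0], [1, 0.14, 0.64, -0.03, 0, 0, 0], [1, 0.23, 0.75, -0.03, 0, 0, 0], [1, 0.33, 0.83, -0.03, 0, 0, 0], [1, 0.45, 0.9, -0.03, 0, 0, 0], [1, 0.58, 0.94, -0.03, 0, 0, 0], [1, 0.71, 0.96, -0.04, 0, 0, 0], t 9.55 tcp [ 0.5296 -0.0757  0.0671] rot [-3.1344 -0.0023  1.5717] F [-2.177   0.6927  6.1321] w 0.0003525123250896794
```

View pics/scene8.png

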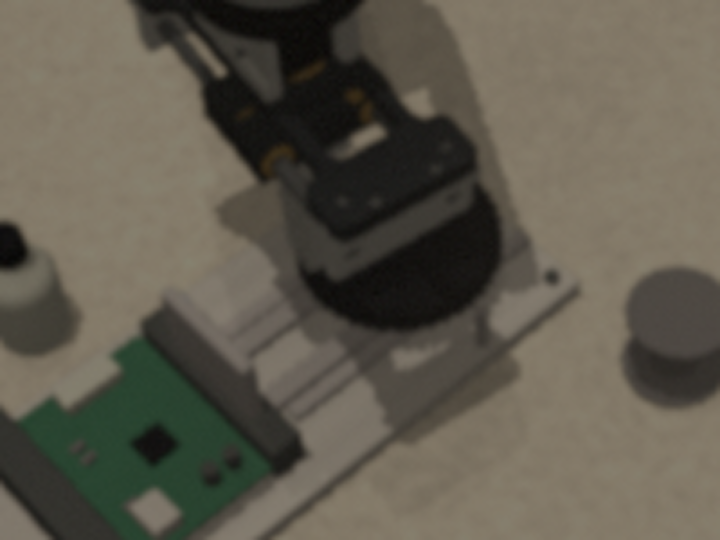

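send_rows(
  commands=[
    [1, 0.0, 0.14, -0.01, 0, 0, 0],
    [1, 0.0, 0.27, -0.01, 0, 0, 0],
    [1, 0.03, 0.4, -0.01, 0, 0, 0],
    [1, 0.07, 0.53, -0.02, 0, 0, 0],
    [1, 0.14, 0.64, -0.02, 0, 0, 0],
    [1, 0.23, 0.75, -0.02, 0, 0, 0],
    [1, 0.33, 0.83, -0.02, 0, 0, 0],
    [1, 0.45, 0.9, -0.02, 0, 0, 0],
    [1, 0.58, 0.94, -0.02, 0, 0, 0],
    [1, 0.71, 0.96, -0.03, 0, 0, 0],
  ],
)

```text
clock: 10.6
tcp_pos: [0.5782, -0.0407, 0.0688]
eef_rot: [-3.135, -0.001, 1.572]
ft_force: [-0.3, -1.7, 4.8]
gripper_width: 0.0005
```

```bash
python3 st.py 9 side scene
```

```text
t 10.6 tcp [ 0.5782 -0.0407  0.0688] rot [-3.1352 -0.001   1.5718] F [-0.2876 -1.6584  4.7612] w 0.0005407746845459529
```

View pics/side9.png

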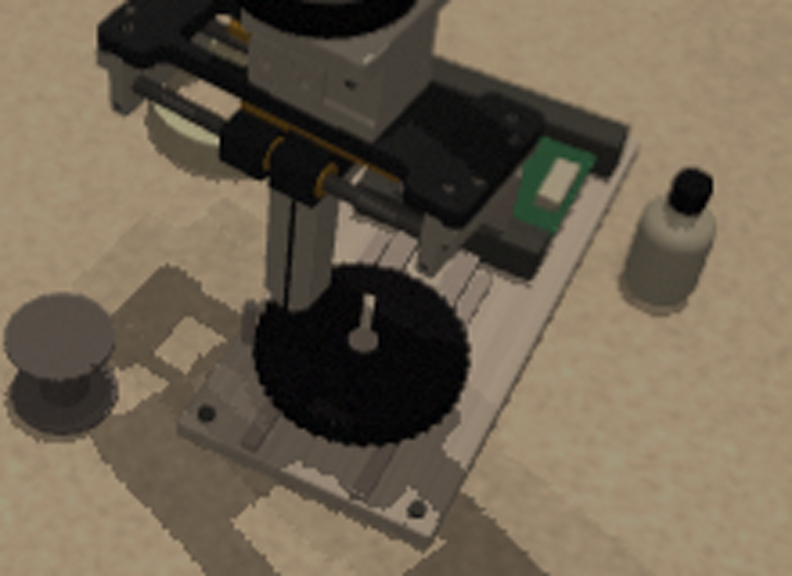

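Side: hub (363,342), tip (370,297).

```bash
python3 ptr.py side 363 342 370 297; python3 arc.py 8.5 11.3
```

```text
wheel mod 2pi 5.027897469479774 len 0.027571448573581202
t 10.7 ang -3.6 r 0.0391 z 0.0688 F [0.7 0.1 5.4]
[1, 0.11, -0.01, 0.01, 0, 0, 0], [1, 0.23, -0.03, 0.0, 0, 0, 0], [1, 0.34, -0.07, 0.0, 0, 0, 0], [1, 0.44, -0.12, 0.0, 0, 0, 0], [1, 0.53, -0.18, 0.0, 0, 0, 0], [1, 0.62, -0.26, 0.0, 0, 0, 0], [1, 0.69, -0.35, 0.0, 0, 0, 0], [1, 0.74, -0.45, 0.0, 0, 0, 0], [1, 0.79, -0.55, 0.0, 0, 0, 0], [1, 0.81, -0.66, -0.0, 0, 0, 0],
```

The wheel is at about 11.31 rad and needs about 72° more.

send_rows(
  commands=[
    [1, 0.11, -0.01, 0.02, 0, 0, 0],
    [1, 0.23, -0.03, 0.02, 0, 0, 0],
    [1, 0.34, -0.07, 0.01, 0, 0, 0],
    [1, 0.44, -0.12, 0.01, 0, 0, 0],
    [1, 0.53, -0.18, 0.01, 0, 0, 0],
    [1, 0.62, -0.26, 0.01, 0, 0, 0],
    [1, 0.69, -0.35, 0.01, 0, 0, 0],
    [1, 0.74, -0.45, 0.01, 0, 0, 0],
    [1, 0.79, -0.55, 0.01, 0, 0, 0],
    [1, 0.79, -0.55, 0.01, 0, 0, 0],
  ],
)

```text
clock: 11.7
tcp_pos: [0.55, 0.0001, 0.0689]
eef_rot: [-3.135, -0.002, 1.573]
ft_force: [0.1, 0.7, 6.6]
gripper_width: 0.0004
```

```bash
python3 st.py 10 scene
```

```text
t 11.7 tcp [0.55   0.0001 0.0689] rot [-3.1354 -0.0021  1.5728] F [0.0798 0.7028 6.6076] w 0.0003666968089712126
```

View pics/scene10.png

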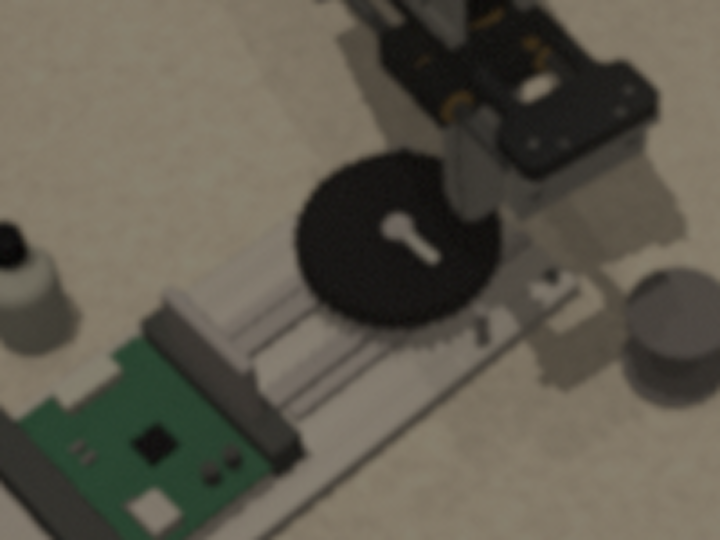

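Hub (397,226), tip (438,262), pin near (482,318).

```bash
python3 ptr.py scene 397 226 438 262
cat > go.py <<'E'
from h import *
import sys
s=get_state();p=s["tcp_pos"];M=R.from_euler("xyz",s["eef_rot"])
for a in sys.argv[1:]:
    x,y,z=map(float,a.split(","))
    t=R.from_euler("z",.1368).apply([x/1e3,y/1e3,z/1e3])+[.548,-.1018,0]
    print(a,t.round(4),(M.inv().apply(t-p)/.05).round(2))
h=R.from_euler("z",-.1368).apply(p-[.548,-.1018,0]);print("holder frame now",(h*1e3).round(1),"yaw err",.1368+np.pi/2-s["eef_rot"][2])
E
python3 go.py 0,-66,160 0,-66,74
```

```text
wheel mod 2pi 6.272631654629191 len 0.029109956452539474
0,-66,160 [ 0.557  -0.1672  0.16  ] [-3.34  0.12 -1.83]
0,-66,74 [ 0.557  -0.1672  0.074 ] [-3.34  0.13 -0.11]
holder frame now [ 15.9 100.6  68.9] yaw err 0.1349393962841885
```

The wheel reads 12.56 rad. Now I lift off, move over the board and yaw into line with the holder.

send_rows(
  commands=[
    [1, 0, 0, -0.3, 0, 0, 0],
    [1, 0, 0, -0.8, 0, 0, 0],
    [1, 0, 0, -1.4, 0, 0, 0],
    [1, -0.3, 0, -1.8, 0, 0, 0],
    [1, -0.8, 0.03, -1.83, 0, 0, -0.3],
    [1, -1.5, 0.06, -1.83, 0, 0, -0.7],
    [1, -2.2, 0.1, -1.83, 0, 0, -1.1],
    [1, -2.8, 0.12, -1.83, 0, 0, -1.3],
    [1, -3.2, 0.12, -1.83, 0, 0, -1.3],
    [1, -3.34, 0.12, -1.83, 0, 0, -1.3],
  ],
)

```text
clock: 12.75
tcp_pos: [0.5549, -0.1682, 0.1581]
eef_rot: [-3.132, -0.005, 1.706]
ft_force: [0.2, -0.0, 0.1]
gripper_width: 0.0002
```

```bash
python3 st.py 11 side scene;  python3 go.py 0,-66,90 0,-66,74
```

```text
t 12.75 tcp [ 0.5549 -0.1682  0.1581] rot [-3.1316 -0.0053  1.7065] F [ 0.1622 -0.0243  0.111 ] w 0.00017856681983919063
0,-66,90 [ 0.557  -0.1672  0.09  ] [-0.01  0.04  1.37]
0,-66,74 [ 0.557  -0.1672  0.074 ] [-0.02  0.04  1.69]
holder frame now [ -1.5 -65.6 158.6] yaw err 0.0003035700632461058
```

View pics/side11.png

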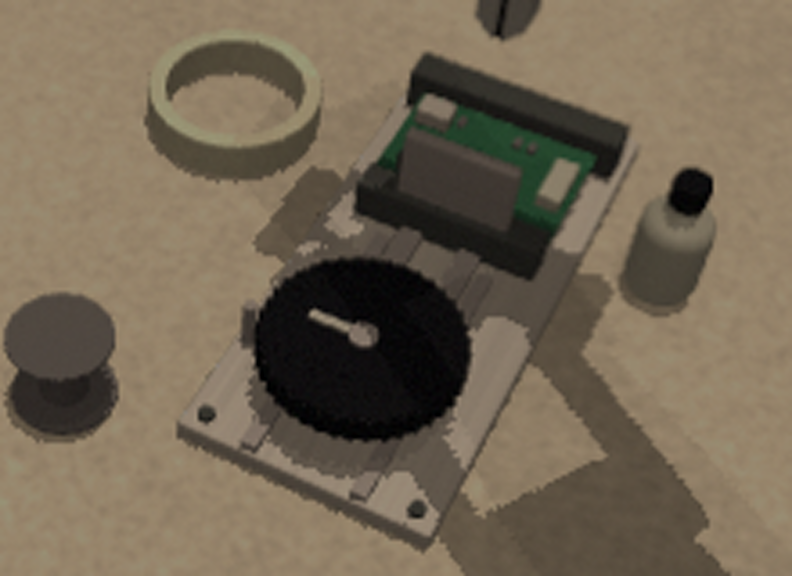

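View pics/scene11.png

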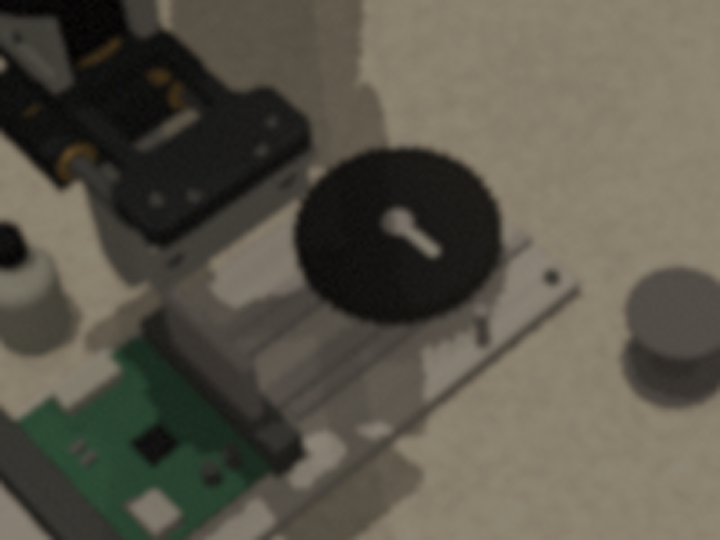

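The wheel is free and the pointer reads hub (363,335), tip (310,314) in the side view. I check its angle, then lower the finger behind the tab.

```bash
python3 ptr.py side 363 335 310 314; python3 ptr.py scene 398 221 440 253
```

```text
wheel mod 2pi 0.026793066950783206 len 0.026869679379177253
wheel mod 2pi 0.0563874396750601 len 0.02784680011928
```

send_rows(
  commands=[
    [1, 0, 0.02, 0.2, 0, 0, 0],
    [1, 0, 0.04, 0.5, 0, 0, 0],
    [1, 0, 0.04, 0.8, 0, 0, 0],
    [1, -0.01, 0.04, 1.0, 0, 0, 0],
    [1, -0.01, 0.04, 1.2, 0, 0, 0],
    [1, -0.01, 0.04, 1.35, 0, 0, 0],
    [1, -0.01, 0.04, 1.5, 0, 0, 0],
    [1, -0.02, 0.04, 1.6, 0, 0, 0],
    [1, -0.02, 0.04, 1.65, 0, 0, 0],
    [1, -0.02, 0.04, 1.65, 0, 0, 0],
  ],
)

```text
clock: 13.85
tcp_pos: [0.5567, -0.1675, 0.0758]
eef_rot: [-3.132, -0.005, 1.707]
ft_force: [0.1, 1.4, 0.5]
gripper_width: 0.0003
```

```bash
python3 st.py 12 side scene;  python3 go.py 0,-57,75 0,-27,75
```

```text
t 13.85 tcp [ 0.5567 -0.1675  0.0758] rot [-3.1325 -0.0054  1.7072] F [0.0896 1.3584 0.4889] w 0.0003018496770705451
0,-57,75 [ 0.5558 -0.1583  0.075 ] [ 0.19 -0.    0.03]
0,-27,75 [ 0.5517 -0.1285  0.075 ] [ 0.79 -0.    0.03]
holder frame now [  0.1 -66.4  76.4] yaw err 0.00023814705196723018
```

View pics/side12.png

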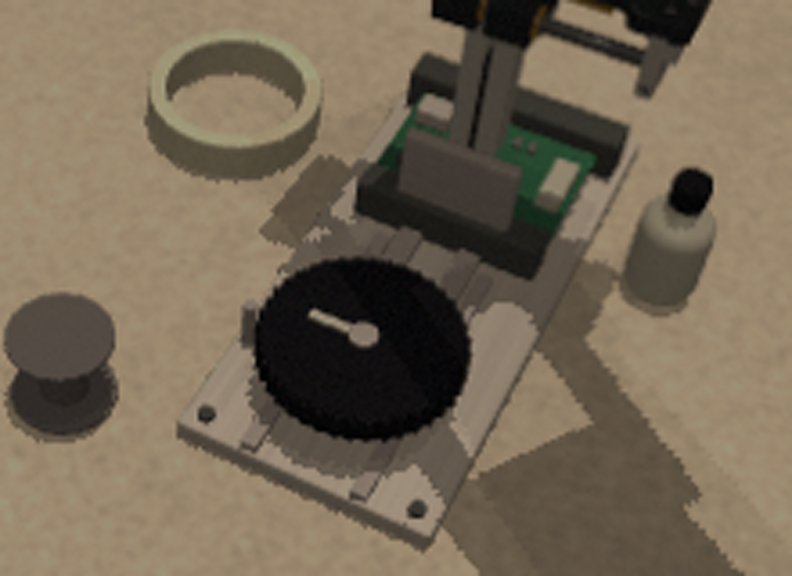

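View pics/scene12.png

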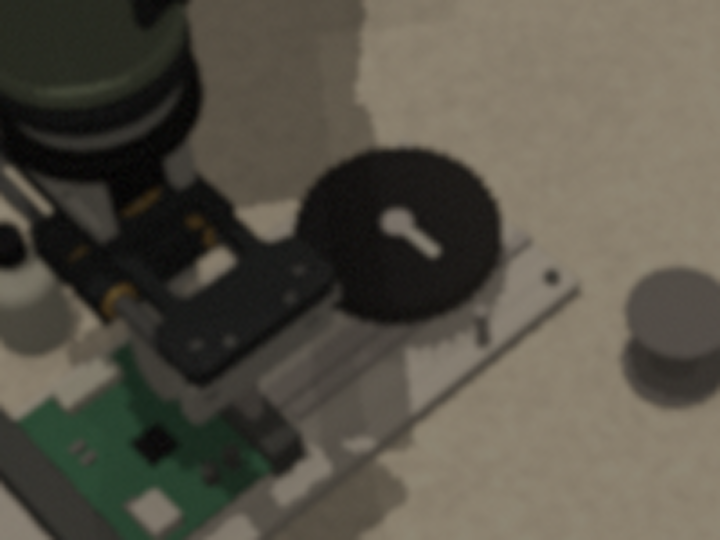

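The finger is behind the tab on the board side, with wheel readings of 12.59 and 12.62 rad. Pushing slowly along the holder's +y.

send_rows(
  commands=[
    [1, 0.08, 0, 0.02, 0, 0, 0],
    [1, 0.16, 0, 0.02, 0, 0, 0],
    [1, 0.24, 0, 0.02, 0, 0, 0],
    [1, 0.32, 0, 0.02, 0, 0, 0],
    [1, 0.4, 0, 0.02, 0, 0, 0],
    [1, 0.48, 0, 0.02, 0, 0, 0],
    [1, 0.56, 0, 0.02, 0, 0, 0],
    [1, 0.64, 0, 0.02, 0, 0, 0],
    [1, 0.7, 0, 0.02, 0, 0, 0],
    [1, 0.74, 0, 0.02, 0, 0, 0],
  ],
)

```text
clock: 14.95
tcp_pos: [0.5523, -0.1306, 0.0758]
eef_rot: [-3.134, -0.005, 1.707]
ft_force: [0.5, -2.4, 0.9]
gripper_width: 0.0009
```

```bash
python3 st.py 13 side;  python3 go.py 0,-26,75
```

```text
t 14.95 tcp [ 0.5523 -0.1306  0.0758] rot [-3.1339 -0.0047  1.7074] F [ 0.4681 -2.3638  0.8896] w 0.0008550556061210379
0,-26,75 [ 0.5515 -0.1276  0.075 ] [ 0.06 -0.01  0.02]
holder frame now [  0.3 -28.9  75.8] yaw err 4.280302846826345e-05
```

View pics/side13.png

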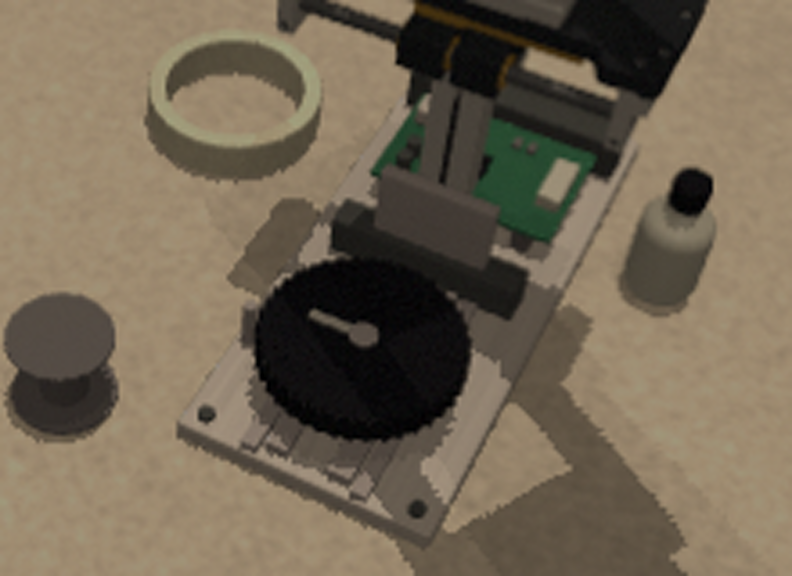

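The jaw is nearly back and the force is still only sliding friction (2.4 N). I push on gently to the stop.

send_rows(
  commands=[
    [1, 0.02, 0, 0.02, 0, 0, 0],
    [1, 0.04, 0, 0.02, 0, 0, 0],
    [1, 0.05, 0, 0.02, 0, 0, 0],
    [1, 0.06, 0, 0.02, 0, 0, 0],
    [1, 0.07, 0, 0.02, 0, 0, 0],
    [1, 0.08, 0, 0.02, 0, 0, 0],
    [1, 0.09, 0, 0.02, 0, 0, 0],
    [1, 0.1, 0, 0.02, 0, 0, 0],
    [1, 0.11, 0, 0.02, 0, 0, 0],
    [1, 0.12, 0, 0.02, 0, 0, 0],
  ],
)

```text
clock: 16.0
tcp_pos: [0.5523, -0.1294, 0.0752]
eef_rot: [-3.135, 0.004, 1.708]
ft_force: [0.7, -15.8, -2.5]
gripper_width: 0.0007
```

```bash
python3 st.py 14;  python3 go.py 0,-40,75
```

```text
t 16.0 tcp [ 0.5523 -0.1294  0.0752] rot [-3.1349  0.0041  1.708 ] F [  0.7023 -15.7837  -2.5313] w 0.0006783349267543456
0,-40,75 [ 0.5535 -0.1414  0.075 ] [-0.24 -0.01  0.  ]
holder frame now [  0.5 -27.9  75.2] yaw err -0.00040688716704129213
```

Force rose to 16 N with no further motion, so the jaw is at the stop. Backing off and lifting.

send_rows(
  commands=[
    [1, -0.08, 0, 0, 0, 0, 0],
    [1, -0.16, 0, 0, 0, 0, 0],
    [1, -0.22, 0, 0, 0, 0, 0],
    [1, -0.24, 0, -0.2, 0, 0, 0],
    [1, -0.24, 0, -0.6, 0, 0, 0],
    [1, -0.24, 0, -1.1, 0, 0, 0],
    [1, -0.24, 0, -1.7, 0, 0, 0],
    [1, -0.24, 0, -2.2, 0, 0, 0],
    [1, -0.24, 0, -2.6, 0, 0, 0],
    [1, -0.24, 0, -2.8, 0, 0, 0],
  ],
)

```text
clock: 17.0
tcp_pos: [0.5559, -0.1404, 0.2183]
eef_rot: [-3.139, 0.006, 1.708]
ft_force: [0.6, 0.7, 0.6]
gripper_width: 0.0002
```

```bash
python3 st.py 15 side scene
python3 - <<'E'
from h import *
for n,ts in dict(scene=["tape_roll","flux_bottle","spool_empty","board","jaw_tab"],side=["tape_roll","flux_bottle","spool_empty","board","jaw_tab"]).items():
    read_camera(n)
    for t in ts: print(n,t,[(np.round(d["at"],4).tolist(),round(d["confidence"],2)) for d in recognise(n,t)[:1]])
E
```

```text
t 17.0 tcp [ 0.5559 -0.1404  0.2183] rot [-3.1387  0.0057  1.7085] F [0.5692 0.7154 0.5552] w 0.0001506577282668984
scene tape_roll [([0.7041, -0.1655, 0.0247], 0.78)]
scene flux_bottle [([0.4659, -0.2012, 0.0467], 0.57)]
scene spool_empty [([0.659, 0.0335, 0.0483], 0.69)]
scene board [([0.5627, -0.1897, 0.0285], 0.71)]
scene jaw_tab [([0.5578, -0.1202, 0.0389], 0.83)]
side tape_roll [([0.6986, -0.1584, 0.0174], 0.87)]
side flux_bottle [([0.454, -0.1852, 0.0434], 0.56)]
side spool_empty [([0.6482, 0.0489, 0.0462], 0.79)]
side board [([0.5564, -0.192, 0.0225], 0.89)]
side jaw_tab [([0.5419, -0.1108, 0.0332], 0.87)]
```

View pics/side15.png

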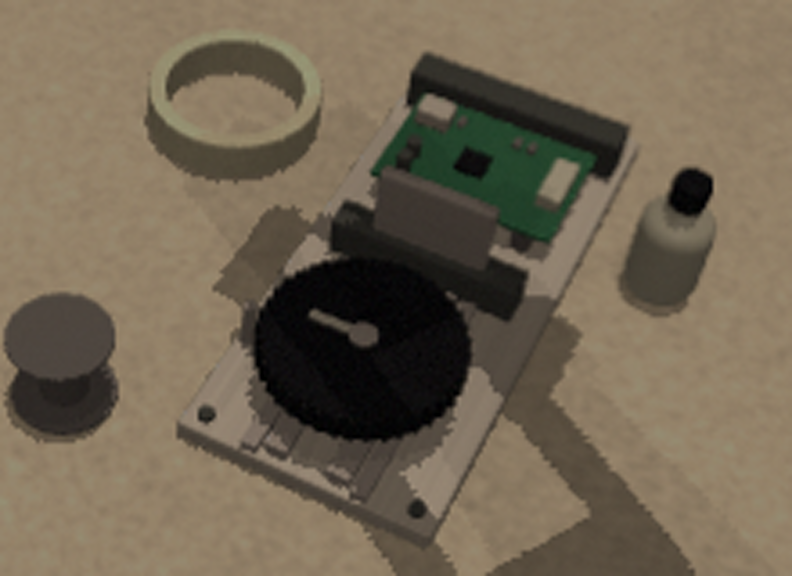

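View pics/scene15.png

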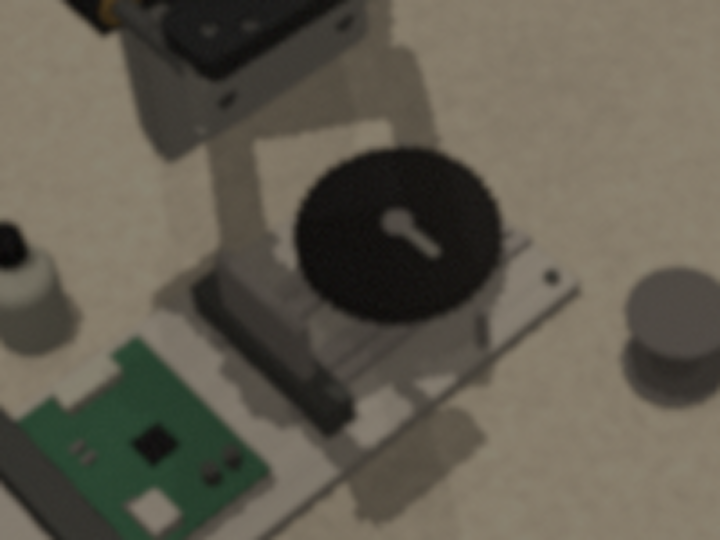

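The pictures show the jaw back, the board and bystanders unmoved, and the pointer at the pin. One numeric check of the tab from the side-view corners (383,168) and (499,209).

```bash
python3 - <<'E'
from h import *
c=get_calibration("side")
def hf(px): 
    t=onz(c,np.array((230,120))+np.array(px)/3.6,.075); return R.from_euler("z",-.1368).apply(t-[.548,-.1018,0])*1e3
for q in [(409,131),(522,172),(383,168),(499,209)]: print(hf(q).round(1))
E
python3 ptr.py side 363 335 310 314; python3 ptr.py scene 398 221 440 253
```

```text
[ 28.3 -45.3  75. ]
[-30.6 -46.4  75. ]
[ 28.9 -15.7  75. ]
[-30. -18.  75.]
wheel mod 2pi 0.026793066950783206 len 0.026869679379177253
wheel mod 2pi 0.0563874396750601 len 0.02784680011928
```

The tab has moved about 29 mm, against the 25 mm needed, and the wheel is at about 12.6 rad.

```bash
python3 -c "
from plant import *
print(sign_off())"
```

```text
the job is handed in; nothing more can be done
None
```

The board is freed and the job is handed in. I took about 17 s of the 66 s allowed. `sign_off()` gave no verdict, so this rests on my own checks.

**What I did:** With the fingers closed and a fingertip pressed on the rim at about 5–7 N, I rolled the wheel anticlockwise from about 0.76 rad to two turns out. I checked the pointer by camera along the way. I then lifted off and pushed the board-side face of the tab until the jaw met its stop, where the force rose from about 2.4 N to 16 N. Finally I backed off and lifted clear.

**Last checks:**
- **Wheel:** the pointer is back at the pin, about 12.59 rad from the side camera and 12.62 rad from the scene camera (11.78 to 13.35 allowed).
- **Jaw:** the tab moved about 29 mm (more than 25 needed).
- **Board and bystanders:** they look unmoved in the pictures. The networks' positions agree within about 6 mm, except the board from the side camera. It read about 18 mm off its first report, but an arm finger was hiding part of the board then. The scene camera put the shift at about 1 mm.
- **Robot:** clear of everything.

**Disagreement:** in the first wrist picture, the spot I marked as the index pin was 8 px off the fitted holder position. I probably marked its shadow or base, since the other two views fitted the pin to within 3 px.

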